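Fit the keyed head on the tabletop wheel and stand the beaker on it

ROBOT

A 6-joint arm with a two-finger parallel gripper is mounted at the origin on the work surface. World frame = base frame: x ahead of the robot, y to its left, z up, the work surface at z = 0. Lengths are in m, angles in rad, forces in N, time in s.
With the tool pointing down it reaches from about 0.375 to 0.9 m from the base axis. Payload 3.1 kg.
Tool frame: the origin (TCP) lies at the very end of the fingers, on their centre line; the grasp point (between the pads) lies 19 mm behind it; z points along the fingers, y is the line along which they close (so a half turn about z gives the same grasp; the last joint's range is limited). The gripper opens to 85 mm and grips with 20 to 120 N. Pads are 22 mm wide; open, the fingers measure 114 mm over their backs; the gripper's body (76 mm by 85 mm) begins 54 mm behind the grasp point. The pads swing forward as they close: fully open they stand 13 mm farther back than shut.
Start: joints at [1.167, 0.527, 1.433, -0, 1.181, -0.178], TCP at [0.139, 0.609, 0.231] pointing down, gripper open.
Joint ranges: [-3.08, 3.08], [-0.75, 2.2], [0.22, 2.44], [-1.43, 4.57], [0, 2.65], [-2.85, 2.85]. Speed limits (rad/s): [2.79, 2.79, 3.14, 3.14, 3.14, 3.14].

INTERFACE

Orientations are given as a unit quaternion [x, y, z, w].
In Python, from station import sense, snapshot, camera_params, sign_off gives the robot as it stands.
- The arm moves only by the shell command python3 -m handwheel 'ROWS' [OPENING] [FORCE]. ROWS is JSON, a list that holds one entry, the list of rows, each a list of 4 numbers: the shift along the tool's x, y, z in units of 25 mm (1.0 is 25 mm), then the turn about the tool's z in units of 6 degrees (1.0 is 6 degrees). A call has 1 to 20 rows; each row shifts and turns the commanded pose from where the row before left it, along the tool's axes as they then stand; what a row does not reach is not made up. A row lasts 1/8 s, in which the tool goes at most 62.5 mm and 10.7 degrees, less where a joint would pass 70% of its speed; a pose out of reach is approached as far as the arm can. A call is refused whole if a number of a shift passes 1 or a number of a turn 1, either way. A call with a gripper value outside its range is refused whole. OPENING is the finger opening in mm, from 0 to 85.4, set as the call begins (- or left out, the last holds). The fingers move at their own pace and stop on an object; FORCE is the grip in N (left out, the last holds). Time passes only in rows, so rows that do not move let the fingers close. It gives the time, the measured TCP pose, the force, the opening and the grip force at its end, in the units of the state.
- sense(): the state, without advancing time (a new reading comes with each control period).
- snapshot(name): name is "scene" or "top" or "wrist"; returns (picture, depth): 400x640x3 uint8, red, green, blue; 400x640 float32, m along the optical axis (not along the pixel's ray), 0 where there is no reading.
- camera_params(name): a dict with "mtx" (3x3 intrinsics, pixels), "extrinsics" (4x4, takes a point from camera to world coordinates); the wrist camera has in their place "hand_eye" (4x4, takes a point from camera to tool coordinates, whose origin is the TCP and whose axes are the flange's). Camera axes: x right, y up, looking along -z (the intrinsics and any distortion apply to the point x, -y, -z); pixel columns grow to the right and rows downward; lengths in m; the calibration is good to about 2 mm. A picture is of the moment at which its call begins: read the wrist's pose just before it. camera_params takes no time and is no camera call.
- sign_off(): hands the job in; it is judged then, once.
The state is a dict: "t": time; "q": joint angles; "qd": joint speeds; "tau": joint torques, N m; "tcp_pos": TCP position; "tool_rot": TCP orientation; "force": force on the tool from outside, world axes, zero at the start; "ft_torque": the same for the moment, N m; "finger_gap": opening from 0.0 (shut) to 1.0 (fully open); "gripper_force": force on a finger pad.
Only numpy, scipy, OpenCV 4.12 (cv2) and the standard library are available. Lean on these libraries where they do the work, as an engineer would, in place of code of your own. Each camera call takes 0.05 s, during which the arm holds its last target. There are 200 camera calls.

TASK

Set the small tabletop pottery wheel up for banding the bisque beaker. Fit the loose wheel head, hub down, on the wheel's spindle: with the head resting lightly on the key, turn it until its keyway finds the key and it drops fully home on the shoulder, without forcing it. Then stand the beaker upright in the middle of the head and let go, leaving the other things on the table where they are.

Things in the scene. Friction and masses are not known exactly. Their poses are not given: they have to be found in the camera images.
- wheel: Tabletop pottery wheel, fixed. Origin on the table under the spindle axis; -x points to its front (speed knob, switch), z up. Light grey housing 72 mm high, reaching 140 mm to the front of the axis, 110 mm back, 105 mm to each side. On it an open, dark, round splash pan: floor 81 mm and rim 113 mm above the table, inner radius 86 mm at the rim, with the bare steel spindle in its middle.
- seat (a point): Centre of the spindle's shoulder, 96 mm above the table, on the spindle axis; axes as wheel. The shoulder is a flat dark ring 54 mm across on which the head's hub rests when home. From it a bright spigot, 30 mm in diameter, rises 24 mm. A head in a wrong orientation goes 6 mm down the spigot, then rests on the key with its hub 18 mm above home.
- spigot_end (a point): Top of the spigot, on the axis, 120 mm above the table; axes as wheel. The spigot has one key at its foot, 10 mm wide, standing out to 21 mm from the axis and 18 mm high above the shoulder. The geared spindle does not turn; it stopped with the key anywhere within 40 degrees either side of the wheel's back (+x). Which way is not told here, but shows from above.
- head: Loose aluminium wheel head, 0.11 to 0.22 kg: a disc 68 mm across and 10 mm thick on a hub 54 mm across and 16 mm long, 26 mm high in all, standing hub down on the table. Origin at the centre of the hub's lower face, z up the axis, +x towards its keyway. Grip it across the disc's rim, which lies 16 to 26 mm above the origin. When home its top is 122 mm above the table.
- head_top (a point): Centre of the head's flat top; axes as head. The head is bored right through, 33 mm in diameter, with one keyway 13 mm wide reaching 23 mm from the axis towards +x, seen on top as a notch in the edge of the hole. The head goes home only when its +x points along the key, to within about 5 degrees.
- beaker: Loose bisque-fired beaker, pinkish brown, round, open at the top, 62 mm across, 75 mm high, 0.12 to 0.24 kg, upright. Origin at the centre of its foot. Grip it across its outside near the top.
- brush_tin: Tin, 74 mm across and 100 mm high, with brushes standing in it up to about 240 mm. Leave it alone. Origin at the centre of its underside.
- coil_pot: Square coil-built grey pot, about 150 x 120 mm, 85 mm high. Leave it alone. Origin at the centre of its underside.
- modelling_tool: Wooden loop tool, 11 mm wide and 9 mm high, lying flat, its wood 150 mm long with a wire loop 30 mm beyond its +x end. Leave it alone. Origin at the middle of the wood, on the table.
There are look-alikes about, which are no part of the job. There is more than one size of the beaker; the job needs the middle-sized. There is more than one size of the head; the job needs the larger.

How it is judged:
By the outcome, as a careful person would: the job done as asked, in the order asked, and still so for the second after the job is handed in, with the robot touching nothing.
It also fails if it takes over 61 s, if anything falls off the work surface, if the arm or the gripper's body presses on something with over 40 N, if the wrist force passes 120 N, or if a joint passes its speed limit or range.

## Working session

There is one attempt and no reset: what is moved stays moved. The work goes in short steps, Python scripts to look and compute and a shell command to move; the robot and the scene stay as the last step left them, time stands still between calls to the robot, and variables do not carry over. Pictures are saved under pics/ and viewed, at most 10 in all, crops included, and the job is handed in when it is done.

```bash
ls; mkdir -p pics
python3 - <<'E'
from station import *
import cv2,numpy as np
s=sense();print(s['t'],s['tcp_pos'],s['tool_rot'],s['q'],s['finger_gap'])
for n in("scene","top","wrist"):
    p,d=snapshot(n);cv2.imwrite(f"pics/{n}0.png",p[:,:,::-1]);np.save(f"pics/{n}0.npy",d)
    print(n,camera_params(n))
E
```

```text
pics
0.0 [0.1390023  0.60859246 0.23032438] [ 1.12153401e-01  9.93690300e-01 -1.05216570e-03 -3.09647714e-04] [ 1.16749369e+00  5.28457802e-01  1.43394749e+00 -1.11381689e-05
  1.18138090e+00 -1.78518546e-01] 0.9999338392463086
scene {'mtx': array([[423.53551277,   0.        , 323.19664566],
       [  0.        , 423.53551277, 203.88434976],
       [  0.        ,   0.        ,   1.        ]]), 'extrinsics': array([[-0.55329979, -0.55264129,  0.62325512,  1.24055244],
       [ 0.83295702, -0.36125743,  0.41913682,  0.37889958],
       [-0.00647677,  0.75105304,  0.6602101 ,  0.79150113],
       [ 0.        ,  0.        ,  0.        ,  1.        ]])}
top {'mtx': array([[430.12285522,   0.        , 321.18001773],
       [  0.        , 430.12285522, 194.43931625],
       [  0.        ,   0.        ,   1.        ]]), 'extrinsics': array([[-3.31025312e-03,  9.80441247e-01, -1.96784156e-01,
         3.74124440e-01],
       [-9.99993899e-01, -3.46500241e-03, -4.42100425e-04,
        -3.22927069e-02],
       [-1.11531107e-03,  1.96781492e-01,  9.80446735e-01,
         1.18348490e+00],
       [ 0.00000000e+00,  0.00000000e+00,  0.00000000e+00,
         1.00000000e+00]])}
wrist {'mtx': array([[352.14246783,   0.        , 321.16388787],
       [  0.        , 352.14246783, 200.93994667],
       [  0.        ,   0.        ,   1.        ]]), 'hand_eye': array([[ 3.99142175e-04,  9.57639880e-01,  2.87968229e-01,
         7.44269491e-02],
       [ 9.99999904e-01, -4.33850945e-04,  5.67105279e-05,
        -6.56260785e-04],
       [ 1.79243551e-04,  2.87968179e-01, -9.57639962e-01,
        -1.42871637e-01],
       [ 0.00000000e+00,  0.00000000e+00,  0.00000000e+00,
         1.00000000e+00]])}
```

View pics/top0.png

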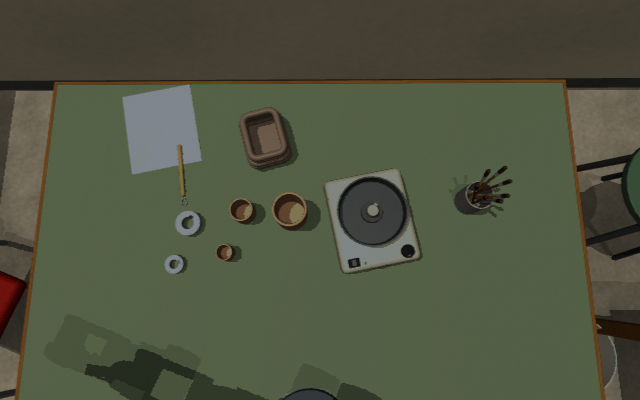

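View pics/scene0.png

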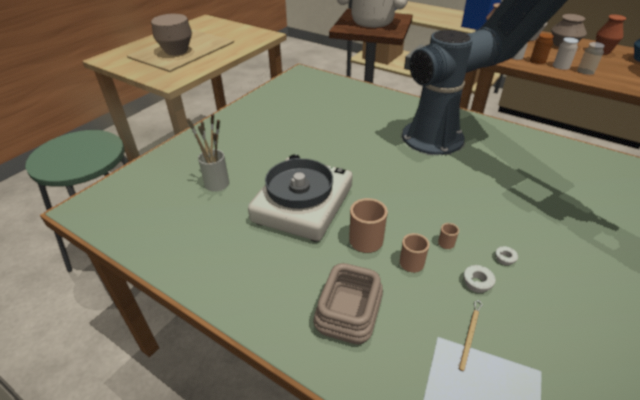

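The top view shows two ring-shaped heads, at (188,223) larger and (174,264) smaller. There are three beakers: (290,211) large, (242,211) middle and (225,253) small. The wheel spindle is at (372,211), with the tool, the pot and the tin clear of it. The ring at (188,223) and the beaker at (242,211) fit the description by size. I'll measure them and confirm in one enlarged crop.

```bash
cat > h.py <<'E'
import cv2,numpy as np
from station import *
from scipy.spatial.transform import Rotation as R
C={n:camera_params(n) for n in("scene","top","wrist")}
def pose(n,s=None):
    if n!="wrist":return C[n]["extrinsics"]
    T=np.eye(4);T[:3,:3]=R.from_quat(s["tool_rot"]).as_matrix();T[:3,3]=s["tcp_pos"];return T@C[n]["hand_eye"]
def ray(n,uv,E):
    uv=np.atleast_2d(uv).astype(float);K=C[n]["mtx"]
    d=np.c_[(uv[:,0]-K[0,2])/K[0,0],-(uv[:,1]-K[1,2])/K[1,1],-np.ones(len(uv))]
    return E[:3,3],d@E[:3,:3].T
def plane(n,uv,z,E):
    o,d=ray(n,uv,E);return o+d*((z-o[2])/d[:,2])[:,None]
def tri(n1,u1,E1,n2,u2,E2):
    o1,d1=ray(n1,u1,E1);o2,d2=ray(n2,u2,E2);d1,d2=d1[0],d2[0]
    a,b=np.linalg.lstsq(np.c_[d1,-d2],o2-o1,rcond=None)[0]
    p,q=o1+a*d1,o2+b*d2;return (p+q)/2,np.linalg.norm(p-q)
def cloud(n,d,E):
    v,u=np.mgrid[:d.shape[0],:d.shape[1]];o,r=ray(n,np.c_[u.ravel(),v.ravel()],E)
    return (o+r*d.reshape(-1,1)).reshape(*d.shape,3)
def circ(P):
    A=np.c_[2*P[:,:2],np.ones(len(P))];s=np.linalg.lstsq(A,(P[:,:2]**2).sum(1),rcond=None)[0]
    return s[:2],np.sqrt(s[2]+s[:2]@s[:2])
E
python3 - <<'E'
from h import *
p=cv2.imread("pics/top0.png");d=np.load("pics/top0.npy");X=cloud("top",d,C["top"]["extrinsics"])
for nm,(u,v,r) in dict(headL=(188,223,20),headS=(174,264,17),bkL=(290,211,24),bkM=(242,211,20),bkS=(225,253,15),wheel=(372,211,52),tin=(475,200,25)).items():
    W=X[v-r:v+r,u-r:u+r].reshape(-1,3);W=W[d[v-r:v+r,u-r:u+r].ravel()>0]
    z=np.percentile(W[:,2],98);Q=W[W[:,2]>z-.006]
    print(nm,"top z",z.round(4),"ctr",((Q.min(0)+Q.max(0))/2).round(3)[:2],"ext",np.ptp(Q,0).round(3)[:2],len(Q))
a=cv2.resize(p[195:285,150:270],None,fx=5,fy=5,interpolation=2);b=cv2.resize(p[176:246,332:412],None,fx=2.5,fy=2.5,interpolation=2)
c=np.zeros((450,800,3),np.uint8);c[:,:600]=a;c[:175,600:]=b;cv2.imwrite("pics/crop1.png",c)
E
```

```text
headL top z 0.0287 ctr [0.529 0.331] ext [0.066 0.067] 353
headS top z 0.0215 ctr [0.42  0.362] ext [0.048 0.05 ] 209
bkL top z 0.11 ctr [0.553 0.05 ] ext [0.088 0.087] 266
bkM top z 0.0761 ctr [0.558 0.179] ext [0.061 0.06 ] 131
bkS top z 0.0542 ctr [0.449 0.223] ext [0.042 0.042] 67
wheel top z 0.1136 ctr [ 0.548 -0.161] ext [0.179 0.179] 504
tin top z 0.1917 ctr [ 0.585 -0.423] ext [0.069 0.052] 78
```

View pics/crop1.png

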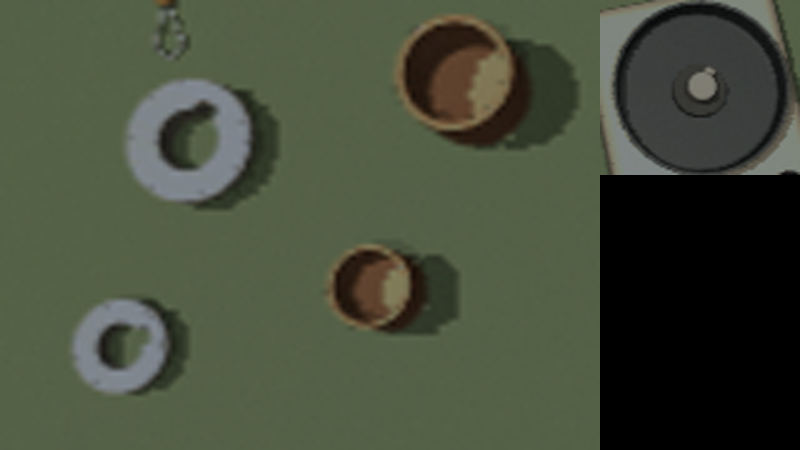

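The crop confirms it. The ring at crop (188,140), 67 mm across, is the larger head, with its notch at about (203,108). The beaker at crop (456,73), 61 mm across and 76 mm high, is the middle one. The key shows at the upper right of the spigot. Next I'll bring the wrist camera over the head.

```bash
python3 -m handwheel '[[[-1,-0.39,0,0],[-1,-0.39,0,0],[-1,-0.39,0,0],[-1,-0.39,0,0],[-1,-0.39,0,0],[-1,-0.39,0,0],[-1,-0.39,0,0],[-1,-0.39,0,0],[-1,-0.39,0,0],[-1,-0.39,0,0],[-1,-0.39,0,0],[-1,-0.39,0,0],[-1,-0.39,0,0],[-1,-0.39,0,0],[-1,-0.39,0,0],[-1,-0.39,0,0],[-1,-0.39,0,0],[-1,-0.39,0,0],[-0.9,-0.35,0,0],[0,0,0,0]]]' 85
python3 - <<'E'
from h import *
s=sense();p,d=snapshot("wrist");cv2.imwrite("pics/w1.png",p[:,:,::-1]);np.save("pics/w1.npy",d)
import pickle;pickle.dump(s,open("pics/w1.pkl","wb"));print(s['t'],s['tcp_pos'],s['tool_rot'],s['force'])
E
```

```text
t: 2.65
tcp_pos: [0.5605, 0.3231, 0.2311]
tool_rot: [0.113, 0.994, 0.0, 0.0]
force: [-0.6, 0.3, 0.5]
finger_gap: 0.998
gripper_force: 0.0
2.65 [0.56054857 0.3230819  0.23110525] [1.13395769e-01 9.93549872e-01 7.47541018e-05 2.16137888e-04] [-0.58093753  0.34427275  0.53075586]
```

View pics/w1.png

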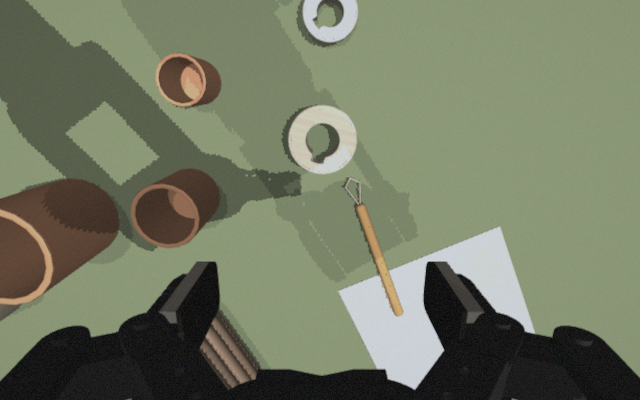

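The wrist view shows the larger head at (322,139) with its notch near (320,158), and the tool's loop at (354,187). The middle beaker is at (168,215). I'll measure them from this view and the top view.

```bash
cat >> h.py <<'E'
def ring(n,d,E,uv,r,z0,tol=.005):
    """flat ring top near pixel uv at height z0: outer circle centre,radius, notch angle (deg), mean depth height, centre px"""
    X=cloud(n,d,E);m=((abs(X[...,2]-z0)<tol)&(d>0)).astype(np.uint8)
    w=np.zeros_like(m);cv2.circle(w,uv,r,1,-1);m=cv2.medianBlur(m*w,3)
    cs,h=cv2.findContours(m,cv2.RETR_CCOMP,cv2.CHAIN_APPROX_NONE)
    i=max(range(len(cs)),key=lambda k:cv2.contourArea(cs[k])*(h[0,k,3]<0))
    j=max([k for k in range(len(cs)) if h[0,k,3]==i],key=lambda k:cv2.contourArea(cs[k]))
    z=np.median(X[...,2][m>0])
    O=plane(n,cs[i][:,0],z,E);c,ro=circ(O);H=plane(n,cs[j][:,0],z,E)[:,:2]-c
    rr=np.linalg.norm(H,axis=1);K=H[rr>rr.max()-.003];cu=cv2.fitEllipse(cs[i])[0]
    return c,ro,np.degrees(np.arctan2(*K.mean(0)[::-1])),z,cu,np.median(rr),rr.max()
E
python3 - <<'E'
from h import *
import pickle
s=pickle.load(open("pics/w1.pkl","rb"));d=np.load("pics/w1.npy");E=pose("wrist",s);ET=C["top"]["extrinsics"];dt=np.load("pics/top0.npy")
a=ring("wrist",d,E,(322,139),42,.026);b=ring("top",dt,ET,(188,223),18,.028);print(a);print(b)
print("head tri",tri("wrist",a[4],E,"top",b[4],ET))
# beaker rim
r=[]
for n,dd,EE,uv,rad in(("wrist",d,E,(168,215),60),("top",dt,ET,(242,211),18)):
    X=cloud(n,dd,EE);m=((X[...,2]>.069)&(X[...,2]<.082)).astype(np.uint8);w=np.zeros_like(m);cv2.circle(w,uv,rad,1,-1);m*=w
    pts=np.argwhere(m)[:,::-1];hull=cv2.convexHull(pts.astype(np.float32));e=cv2.fitEllipse(hull);r.append(e[0])
    print(n,e,circ(plane(n,hull[:,0],.075,EE)))
print("beaker tri",tri("wrist",r[0],E,"top",r[1],ET))
# spindle from top
X=cloud("top",dt,ET);x=X[176:246,332:412].reshape(-1,3);dist=np.hypot(x[:,0]-.548,x[:,1]+.161)
for lo,hi in((.116,.125),(.11,.1165),(.09,.1)):
    q=x[(x[:,2]>lo)&(x[:,2]<hi)&(dist<.05)];print(lo,len(q),q.mean(0) if len(q) else 0,np.ptp(q,0) if len(q) else 0)
E
```

```text
(array([0.5290087 , 0.33094382]), np.float64(0.03342931801376217), np.float64(-28.213211923726206), np.float64(0.02609406677511672), (322.4028015136719, 138.6571502685547), np.float64(0.01681251085997704), np.float64(0.02322133392089392))
(array([0.52945311, 0.330383  ]), np.float64(0.032674388848059455), np.float64(-25.27090796087598), np.float64(0.025829730471682133), (187.6475067138672, 222.83177185058594), np.float64(0.017747114500507807), np.float64(0.026152855422907517))
head tri (array([0.52896471, 0.33106382, 0.02369308]), np.float64(0.0011787739457705894))
wrist ((166.06350708007812, 214.1656951904297), (64.21153259277344, 71.62814331054688), 114.43180847167969) (array([0.55714019, 0.18033062]), np.float64(0.03129415743083372))
top ((240.71487426757812, 209.24822998046875), (22.943754196166992, 23.701082229614258), 59.04420852661133) (array([0.55808164, 0.17843613]), np.float64(0.030640258202364542))
beaker tri (array([0.55775183, 0.17895638, 0.07182548]), np.float64(0.0013594512623124348))
0.116 102 [ 0.54756038 -0.16085477  0.11946116] [0.02804629 0.02814279 0.00791635]
0.11 23 [ 0.5501804  -0.16011962  0.11394494] [0.03372443 0.02591015 0.00593705]
0.09 206 [ 0.54495875 -0.15863471  0.09551716] [0.05183334 0.05391698 0.00945014]
```

```bash
python3 -m handwheel '[[[0.65,0.015,0.6,0],[0.65,0.015,1,0],[0,0,1,0],[0,0,1,0],[0,0,1,0],[0,0,1,0],[0,0,1,0],[0,0,1,0],[0,0,0.6,0],[0,0,0.4,0],[0,0,0.2,0],[0,0,0.2,0],[0,0,0,0]]]' 85
python3 -m handwheel '[[[0,0,0,0],[0,0,0,0],[0,0,0,0],[0,0,0,0],[0,0,0,0],[0,0,0,0]]]' 55 30
```

```text
t: 4.32
tcp_pos: [0.5274, 0.3323, 0.0064]
tool_rot: [0.112, 0.994, 0.0, 0.0]
force: [0.6, 0.5, 0.5]
finger_gap: 0.994
gripper_force: 0.0
t: 5.08
tcp_pos: [0.5276, 0.3323, 0.0071]
tool_rot: [0.112, 0.994, 0.0, 0.0]
force: [-0.7, 0.3, 4.7]
finger_gap: 0.776
gripper_force: 33.9
```

```bash
python3 -m handwheel '[[[0,0,-0.2,0],[0,0,-0.4,0],[0,0,-0.8,0],[0,0,-1,0],[0,0,-1,0],[0,0,-1,0],[0,0,-1,0],[0,0,-1,0],[0,0,-1,0],[0,0,-0.6,0]]]'
python3 -m handwheel '[[[-0.19,-0.5,0,0],[-0.375,-1,0,0],[-0.375,-1,0,0],[-0.375,-1,0,0],[-0.375,-1,0,0],[-0.375,-1,0,0],[-0.375,-1,0,0],[-0.375,-1,0,0],[-0.375,-1,0,0],[-0.375,-1,0,0],[-0.375,-1,0,0],[-0.375,-1,0,0],[-0.375,-1,0,0],[-0.375,-1,0,0],[-0.375,-1,0,0],[-0.375,-1,0,0],[-0.375,-1,0,0],[-0.375,-1,0,0],[-0.375,-1,0,0],[-0.2,-0.55,0,0]]]'
python3 -m handwheel '[[[0,0,0,0],[0,0,0,0]]]'
python3 - <<'E'
from h import *
s=sense();p,d=snapshot("wrist");cv2.imwrite("pics/w2.png",p[:,:,::-1]);np.save("pics/w2.npy",d)
import pickle;pickle.dump(s,open("pics/w2.pkl","wb"));print(s['t'],s['tcp_pos'],s['tool_rot'],s['force'],s['q'])
E
```

```text
t: 6.32
tcp_pos: [0.5277, 0.3325, 0.2089]
tool_rot: [0.112, 0.994, 0.001, 0.001]
force: [0.8, 0.5, -1.3]
finger_gap: 0.779
gripper_force: 34.4
t: 8.82
tcp_pos: [0.5941, -0.1734, 0.2051]
tool_rot: [0.113, 0.994, 0.0, -0.001]
force: [0.0, -0.7, -2.1]
finger_gap: 0.776
gripper_force: 34.3
t: 9.07
tcp_pos: [0.5945, -0.1708, 0.2059]
tool_rot: [0.112, 0.994, 0.001, -0.001]
force: [-0.0, 0.2, -2.7]
finger_gap: 0.778
gripper_force: 34.3
9.075 [ 0.59448083 -0.17080124  0.20585782] [ 1.12030548e-01  9.93704313e-01  5.39824984e-04 -7.76971322e-04] [-0.02092343  0.16531007 -2.72031303] [-4.60447084e-01  5.47969101e-01  1.47425769e+00  5.38160364e-04
  1.12119498e+00 -1.80694519e+00]
```

View pics/w2.png

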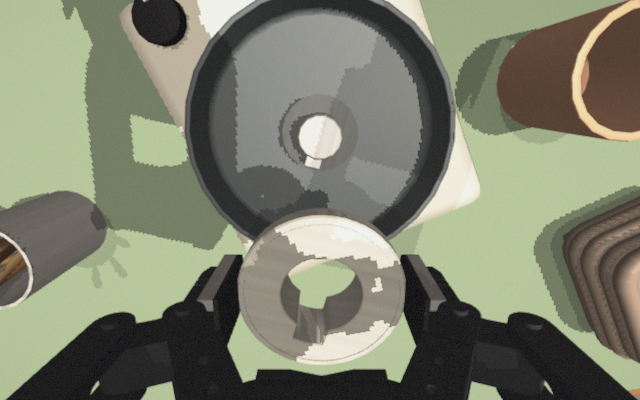

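This view shows the bright spigot at (320,137) with its key at (313,162). The held head is at (322,290), its keyway at (310,325). I'll measure all of these, including the tilt of the head in the grip.

Run:
```python
from h import *
import pickle
s=pickle.load(open("pics/w2.pkl","rb"));d=np.load("pics/w2.npy");E=pose("wrist",s);X=cloud("wrist",d,E);Z=X[...,2]
ET=C["top"]["extrinsics"];dt=np.load("pics/top0.npy")
def blob(Z,dd,uv,r,lo,hi):
    m=((Z>lo)&(Z<hi)&(dd>0)).astype(np.uint8);w=np.zeros_like(m);cv2.circle(w,uv,r,1,-1);return m*w
# spigot top
m=blob(Z,d,(320,137),40,.1165,.125);z=np.median(Z[m>0]);cs,_=cv2.findContours(m,0,1);c=max(cs,key=cv2.contourArea)
e=cv2.fitEllipse(c);sp,r=circ(plane("wrist",c[:,0],z,E));print("spigot",sp,r,z,e[0])
mt=blob(cloud("top",dt,ET)[...,2],dt,(372,211),12,.1165,.125);ct=max(cv2.findContours(mt,0,1)[0],key=cv2.contourArea);et=cv2.fitEllipse(ct)
print("tri",tri("wrist",e[0],E,"top",et[0],ET), circ(plane("top",ct[:,0],.12,ET)))
# key top z .114
k=blob(Z,d,(320,137),45,.109,.1165);P=X[k>0];rr=np.hypot(*(P[:,:2]-sp).T);Q=P[(rr>.0165)&(rr<.0225)]
a=(Q[:,:2]-sp).mean(0);print("key",len(Q),np.median(Q[:,2]),np.degrees(np.arctan2(a[1],a[0])))
# shoulder
m=blob(Z,d,(320,137),50,.092,.1);print("shoulder z",np.median(Z[m>0]))
# pan rim
m=blob(Z,d,(320,120),150,.108,.118)
# head
m=blob(Z,d,(322,290),90,.2,.26);zz=Z[m>0];print("head z",np.percentile(zz,[5,50,95]))
h=ring("wrist",d,E,(322,290),84,np.median(zz),.006);print("head",h)
X0=X[m>0];X0=X0[abs(X0[:,2]-h[3])<.006];A=np.c_[X0[:,:2]-h[0],np.ones(len(X0))];print("tilt",np.linalg.lstsq(A,X0[:,2],rcond=None)[0])
Rm=R.from_quat(s["tool_rot"]).as_matrix();print("head-tcp tool",Rm.T@(np.r_[h[0],h[3]]-s["tcp_pos"]))
print("need world",sp-h[0])
```

```text
spigot [ 0.54628941 -0.16118452] 0.014285973060200588 0.12006560541542222 (320.0020751953125, 135.97694396972656)
tri (array([ 0.54652499, -0.16077952,  0.1206565 ]), np.float64(0.0012818661718463718)) (array([ 0.54721349, -0.16052582]), np.float64(0.013535140317404269))
key 106 0.11414397517252348 -28.178421446383783
shoulder z 0.09614110256626374
head z [0.2098448  0.22464633 0.22584728]
head (array([ 0.59540561, -0.17146767]), np.float64(0.03392573184091), np.float64(-29.24465477634289), np.float64(0.2247459216219402), (321.7081298828125, 287.22662353515625), np.float64(0.015744889970277506), np.float64(0.02002550238738462))
tilt [0.00092967 0.00098411 0.22459087]
head-tcp tool [-0.0010185  -0.00042682 -0.01889022]
need world [-0.04911621  0.01028315]
```

Measured values:
- Spigot top at (0.5464, -0.161), z 0.120.
- Key at about -28°, keyway at about -29°.
- Head level in the grip.

I'll bring it above the spigot turned about 12° off, rest it lightly on the key, then turn it on, as the task asks.

```bash
python3 -m handwheel '[[[0.5,0,0,0],[1,-0.03,0,0],[0.5,0,0,0],[0,0,0.6,0],[0,0,0.8,0],[0,0,0.8,1],[0,0,0.6,1],[0,0,0,0],[0,0,0,0],[0,0,0,0]]]'
python3 - <<'E'
from h import *
s=sense();Rm=R.from_quat(s["tool_rot"]).as_matrix()
hp=s["tcp_pos"]+Rm@[-.001,-.0004,-.0189]
print(s["tcp_pos"],s["force"],s["ft_torque"],"head",hp,"err tool mm",(Rm.T@(np.array([.5464,-.161,0])-hp))*1e3,"yaw",np.degrees(np.arctan2(Rm[1,0],Rm[0,0])))
E
```

```text
t: 10.38
tcp_pos: [0.5469, -0.1616, 0.1369]
tool_rot: [0.215, 0.977, -0.0, 0.001]
force: [-0.3, -0.5, -2.4]
finger_gap: 0.777
gripper_force: 34.5
[ 0.54693486 -0.16163355  0.13693783] [-0.26166514 -0.47338139 -2.37877616] [-0.01744812  0.03464763 -0.01113943] head [ 0.54764455 -0.16240091  0.15583962] err tool mm [  1.99557818   0.76175837 155.83624453] yaw 155.171357424749
```

```bash
cat > e.py <<'E'
from h import *
s=sense();Rm=R.from_quat(s["tool_rot"]).as_matrix()
hp=s["tcp_pos"]+Rm@[-.001,-.0004,-.0189]
print(s["t"],"tcp",s["tcp_pos"].round(4),"F",s["force"].round(1),"T",s["ft_torque"].round(2),"err tool mm",((Rm.T@(np.array([.5464,-.161,0])-hp))*1e3)[:2].round(2),"hub bottom",round(s["tcp_pos"][2]-.0072,4),"keyway",round(np.degrees(np.arctan2(Rm[1,0],Rm[0,0]))-167.1-29.2,1))
E
python3 -m handwheel '[[[0.05,0.03,0,0],[0,0,0,0],[0,0,0,0]]]'>/dev/null; python3 e.py;python3 -m handwheel '[[[0,0,0,0]]]'>/dev/null; python3 e.py
python3 - <<'E'
from h import *
p,d=snapshot("wrist");cv2.imwrite("pics/w3.png",p[150:390,180:460,::-1].repeat(2,0).repeat(2,1))
np.save("pics/w3.npy",d)
E
```

```text
10.75 tcp [ 0.5455 -0.1601  0.1365] F [ 0.1  0.5 -2.1] T [ 0.   -0.01 -0.06] err tool mm [-0.16 -0.01] hub bottom 0.1293 keyway -41.2
10.875 tcp [ 0.5455 -0.1602  0.1364] F [-0.   0.5 -2.4] T [-0.05 -0.05 -0.04] err tool mm [-0.18  0.05] hub bottom 0.1292 keyway -41.2
```

View pics/w3.png

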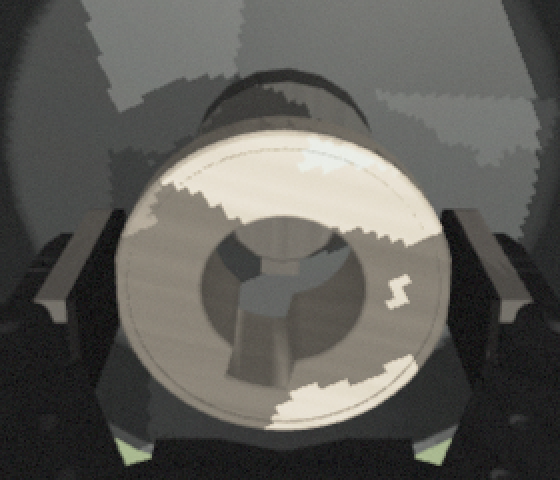

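The spigot's top shows through the bore at crop (288,235), with the hole centred at about (284,288). I'll check the centring with this view's depth.

Run:
```python
from h import *
s=sense();d=np.load("pics/w3.npy");E=pose("wrist",s);X=cloud("wrist",d,E);Z=X[...,2]
w=np.zeros(Z.shape,np.uint8);cv2.circle(w,(322,294),50,1,-1)
m=(w>0)&(d>0)&(abs(Z-.12)<.002)
P=X[m];print(len(P),"spigot pts tool-y/x extents")
Rm=R.from_quat(s["tool_rot"]).as_matrix();Q=(P-s["tcp_pos"])@Rm
print(Q.min(0),Q.max(0),np.median(Z[m]))
# visible front/back: points nearest +x edge, width per x
for x in np.arange(Q[:,0].min(),Q[:,0].max(),.003):
    q=Q[(Q[:,0]>=x)&(Q[:,0]<x+.003)];print(round(x*1e3,1),(q[:,1].min()*1e3).round(1),(q[:,1].max()*1e3).round(1))
h=ring("wrist",d,E,(322,294),90,.1555,.006);print(h,Rm.T@(np.r_[h[0],h[3]]-s["tcp_pos"]))
```

```text
806 spigot pts tool-y/x extents
[-0.01624525 -0.01303486  0.0145798 ] [-0.00255739  0.01219661  0.01838638] 0.12011919339971819
-16.2 -8.0 7.7
-13.2 -11.6 10.7
-10.2 -13.0 12.2
-7.2 -12.4 11.1
-4.2 -8.4 7.0
(array([ 0.54631698, -0.16133008]), np.float64(0.03438293806180747), np.float64(-40.71269197365015), np.float64(0.1553036187973828), (321.5469970703125, 287.42523193359375), np.float64(0.015848287606758868), np.float64(0.020559552516036503)) [-0.00125581 -0.00068612 -0.01891532]
```

It's centred to within about 0.5 mm. Lowering onto the key.

```bash
python3 -m handwheel '[[[0,0,0.15,0],[0,0,0.15,0],[0,0,0.15,0],[0,0,0,0]]]'>/dev/null; python3 e.py;python3 -m handwheel '[[[0,0,0.08,0],[0,0,0.05,0],[0,0,0,0]]]'>/dev/null; python3 e.py
```

```text
11.425 tcp [ 0.5451 -0.16    0.1245] F [-0.7  0.7 -2.4] T [-0.02 -0.02 -0.05] err tool mm [-0.73  0.01] hub bottom 0.1173 keyway -41.2
11.8 tcp [ 0.5454 -0.1601  0.1218] F [ 0.3 -0.5 -3.1] T [-0.02 -0.    0.02] err tool mm [-0.3   0.03] hub bottom 0.1146 keyway -41.2
```

```bash
python3 -m handwheel '[[[0,0,0.05,0],[0,0,0,0]]]'>/dev/null; python3 e.py;python3 -m handwheel '[[[0,0,0.05,0],[0,0,0,0]]]'>/dev/null; python3 e.py
```

```text
12.05 tcp [ 0.5455 -0.1602  0.1208] F [-1.  -0.8  0.5] T [0.03 0.09 0.04] err tool mm [-0.14  0.04] hub bottom 0.1136 keyway -41.2
12.3 tcp [ 0.5453 -0.1601  0.1199] F [-2.4  1.1  5. ] T [ 0.09  0.28 -0.02] err tool mm [-0.35  0.01] hub bottom 0.1127 keyway -41.2
```

It's resting lightly on the key, at about 5–7 N. Now turning it back toward the key.

```bash
python3 -m handwheel '[[[0,0,0,-0.4],[0,0,0,-0.4],[0,0,0,-0.4],[0,0,0,0]]]'>/dev/null; python3 e.py;python3 -m handwheel '[[[0,0,0,-0.4],[0,0,0,-0.4],[0,0,0,-0.1],[0,0,0,0]]]'>/dev/null; python3 e.py
```

```text
12.8 tcp [ 0.5455 -0.1602  0.1189] F [-0.5  0.3 -3.1] T [-0.03 -0.01 -0.01] err tool mm [-0.14 -0.11] hub bottom 0.1117 keyway -34.0
13.3 tcp [ 0.5454 -0.1601  0.1191] F [-0.1  0.4 -2.3] T [-0.03 -0.01 -0.05] err tool mm [-0.13 -0.26] hub bottom 0.1119 keyway -28.6
```

The keyway found the key: the force is gone and the hub is below the key's top. Lowering to the shoulder.

```bash
python3 -m handwheel '[[[0,0,0.1,0],[0,0,0.1,0],[0,0,0.1,0],[0,0,0,0]]]'>/dev/null; python3 e.py;python3 -m handwheel '[[[0,0,0.1,0],[0,0,0.1,0],[0,0,0.06,0],[0,0,0,0]]]'>/dev/null; python3 e.py;python3 -m handwheel '[[[0,0,0.05,0],[0,0,0,0]]]'>/dev/null; python3 e.py
```

```text
13.8 tcp [ 0.5452 -0.16    0.1115] F [-0.2  0.2 -2.2] T [ 0.    0.03 -0.01] err tool mm [-0.44 -0.31] hub bottom 0.1043 keyway -28.6
14.3 tcp [ 0.5453 -0.1601  0.1051] F [ 0.4 -0.3 -1.7] T [-0.04  0.06  0.01] err tool mm [-0.29 -0.27] hub bottom 0.0979 keyway -28.6
14.55 tcp [ 0.5454 -0.1602  0.104 ] F [-0.2  0.4 -2. ] T [-0.02  0.07  0.02] err tool mm [-0.17 -0.21] hub bottom 0.0968 keyway -28.6
```

```bash
python3 -m handwheel '[[[0,0,0.05,0],[0,0,0,0]]]'>/dev/null; python3 e.py
python3 -m handwheel '[[[0,0,0,0],[0,0,0,0],[0,0,0,0],[0,0,0,0],[0,0,-0.2,0],[0,0,-0.5,0],[0,0,-1,0],[0,0,-1,0],[0,0,-1,0],[-0.6,0,-1,0],[-1,0,-1,0],[-0.4,0,0,0],[0,0,0,0],[0,0,0,0]]]' 85
python3 - <<'E'
from h import *
s=sense();p,d=snapshot("wrist");cv2.imwrite("pics/w4.png",p[:,:,::-1]);np.save("pics/w4.npy",d);E=pose("wrist",s)
o=plane("wrist",[[320,137]],.12,E);Ei=np.linalg.inv(E);c=(Ei@np.r_[.5464,-.161,.122,1])[:3];K=C["wrist"]["mtx"];uv=(K@[c[0]/-c[2],-c[1]/-c[2],1])[:2];print(uv)
h=ring("wrist",d,E,tuple(int(v) for v in uv),60,.122,.006);print(h)
X=cloud("wrist",d,E);w=np.zeros(d.shape,np.uint8);cv2.circle(w,tuple(int(v) for v in uv),50,1,-1)
P=X[(w>0)&(abs(X[...,2]-.122)<.004)];r=np.hypot(*(P[:,:2]-h[0]).T)
for a,b in((0,.014),(.024,.033)):
    q=P[(r>a)&(r<b)];A=np.c_[q[:,:2]-h[0],np.ones(len(q))];print(a,np.median(q[:,2]),np.linalg.lstsq(A,q[:,2],rcond=None)[0])
q=P[r<.014];print("spigot c",q.mean(0))
E
```

```text
14.8 tcp [ 0.5457 -0.1602  0.1031] F [-0.2  0.1  0.4] T [0.02 0.02 0.03] err tool mm [ 0.2  -0.17] hub bottom 0.0959 keyway -28.6
t: 16.55
tcp_pos: [0.5926, -0.17, 0.2437]
tool_rot: [0.107, 0.994, 0.001, -0.002]
force: [0.2, 1.2, -0.4]
finger_gap: 0.995
gripper_force: 0.0
[320.57672109 134.28317833]
(array([ 0.54753743, -0.161028  ]), np.float64(0.03354652509062504), np.float64(-28.017234377495267), np.float64(0.12187955711072235), (320.8623352050781, 134.1277313232422), np.float64(0.016046955076549796), np.float64(0.02280830953901936))
0 0.120111367764451 [-0.01073112 -0.00526583  0.12011422]
0.024 0.12212560594224686 [-0.00017679  0.00034581  0.12212348]
spigot c [ 0.54704834 -0.16097815  0.1201192 ]
```

View pics/w4.png

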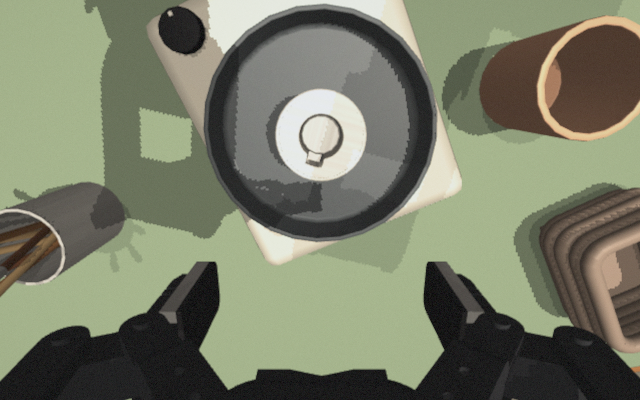

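The head is home: its top is level at z = 0.122, centred on the spigot at (321,134), with the key filling the keyway. On to the beaker.

```bash
python3 -m handwheel '[[[0.08,0.5,0,0],[0.175,1,0,0],[0.175,1,0,0],[0.175,1,0,0],[0.175,1,0,0],[0.175,1,0,0],[0.175,1,0,0],[0.175,1,0,0],[0.175,1,0,0],[0.175,1,0,0],[0.175,1,0,0],[0.175,1,0,0],[0.175,1,0,0],[0.15,0.8,0,0],[0,0,0,0],[0,0,0,0],[0,0,0,0]]]'
python3 - <<'E'
from h import *
s=sense();p,d=snapshot("wrist");cv2.imwrite("pics/w5.png",p[:,:,::-1]);np.save("pics/w5.npy",d);E=pose("wrist",s)
X=cloud("wrist",d,E);Z=X[...,2];m=((Z>.068)&(Z<.08)&(d>0)&(np.hypot(X[...,0]-.5577,X[...,1]-.179)<.045)).astype(np.uint8)
pts=np.argwhere(m)[:,::-1];print("zmax",np.percentile(Z[m>0],[50,98]));hull=cv2.convexHull(pts.astype(np.float32))
e=cv2.fitEllipse(hull);c,r=circ(plane("wrist",hull[:,0],.0755,E));print(e,c,r)
dt=np.load("pics/top0.npy");print("tri",tri("wrist",e[0],E,"top",(240.71+.5,209.25+.5),C["top"]["extrinsics"]))
Rm=R.from_quat(s["tool_rot"]).as_matrix();print(s["tcp_pos"],"units",Rm.T@(np.r_[c,.046]-s["tcp_pos"])/.025)
E
```

```text
t: 18.73
tcp_pos: [0.6081, 0.1656, 0.2453]
tool_rot: [0.108, 0.994, -0.0, -0.0]
force: [0.5, 0.1, 0.5]
finger_gap: 0.996
gripper_force: 0.0
zmax [0.07482646 0.07652613]
((324.5017395019531, 120.85308074951172), (70.2437515258789, 72.07582092285156), 4.357662677764893) [0.55762546 0.17879686] 0.03054006901645433
tri (array([0.5576542 , 0.17879147, 0.06674478]), np.float64(0.0006290405990599623))
[0.60810667 0.16555884 0.24526362] units [2.08441122 0.08862607 7.97086648]
```

```bash
python3 -m handwheel '[[[0.6,0.03,0,0],[1,0.06,0.5,0],[0.48,0,1,0],[0,0,1,0],[0,0,1,0],[0,0,1,0],[0,0,1,0],[0,0,1,0],[0,0,0.8,0],[0,0,0.5,0],[0,0,0.25,0],[0,0,0,0],[0,0,0,0]]]'
python3 -m handwheel '[[[0,0,0,0],[0,0,0,0],[0,0,0,0],[0,0,0,0],[0,0,0,0],[0,0,0,0],[0,0,0,0]]]' 45 30
```

```text
t: 20.4
tcp_pos: [0.5583, 0.1798, 0.0448]
tool_rot: [0.107, 0.994, 0.0, 0.001]
force: [0.6, -0.3, 0.1]
finger_gap: 0.994
gripper_force: 0.0
t: 21.28
tcp_pos: [0.5582, 0.1797, 0.045]
tool_rot: [0.107, 0.994, 0.0, 0.001]
force: [-1.5, -2.2, 6.2]
finger_gap: 0.727
gripper_force: 32.4
```

```bash
python3 -m handwheel '[[[0,0,-0.2,0],[0,0,-0.4,0],[0,0,-0.8,0],[0,0,-1,0],[0,0,-1,0],[0,0,-1,0],[0,0,-1,0],[0,0,-1,0],[0,0,-1,0],[0,0,-0.6,0]]]'>/dev/null
python3 -m handwheel '[[[-0.09,-0.5,0,0],[-0.185,-1,0,0],[-0.185,-1,0,0],[-0.185,-1,0,0],[-0.185,-1,0,0],[-0.185,-1,0,0],[-0.185,-1,0,0],[-0.185,-1,0,0],[-0.185,-1,0,0],[-0.185,-1,0,0],[-0.185,-1,0,0],[-0.185,-1,0,0],[-0.185,-1,0,0],[-0.16,-0.9,0,0],[0,0,0,0],[0,0,0,0],[0,0,0,0]]]'
python3 - <<'E'
from h import *
s=sense();p,d=snapshot("wrist");cv2.imwrite("pics/w6.png",p[:,:,::-1]);np.save("pics/w6.npy",d);E=pose("wrist",s)
X=cloud("wrist",d,E);Z=X[...,2];zt=s["tcp_pos"][2]+.031
m=((abs(Z-zt)<.008)&(d>0)&(np.hypot(X[...,0]-s["tcp_pos"][0],X[...,1]-s["tcp_pos"][1])<.031)).astype(np.uint8)
pts=np.argwhere(m)[:,::-1];hull=cv2.convexHull(pts.astype(np.float32));z=np.percentile(Z[m>0],95)
c,r=circ(plane("wrist",hull[:,0],z,E));Rm=R.from_quat(s["tool_rot"]).as_matrix()
print(z,c,r,"beaker-tcp tool mm",1e3*Rm.T@(np.r_[c,z]-s["tcp_pos"]),"shift units",Rm.T@(np.r_[.547,-.161,0]-np.r_[c,0])/.025)
P=X[m>0];P=P[P[:,2]>z-.004];A=np.c_[P[:,:2]-c,np.ones(len(P))];print("tilt",np.linalg.lstsq(A,P[:,2],rcond=None)[0],s["tcp_pos"])
E
```

```text
t: 24.65
tcp_pos: [0.5466, -0.1598, 0.2439]
tool_rot: [0.106, 0.994, 0.0, -0.0]
force: [0.0, 0.6, -2.1]
finger_gap: 0.723
gripper_force: 33.5
0.27501705894395256 [ 0.54501379 -0.15886257] 0.03128305172865621 beaker-tcp tool mm [  1.80387059   0.57239046 -31.10634615] shift units [-9.57487493e-02 -6.67382288e-02 -9.40464856e-05]
tilt [-0.00547604  0.00631368  0.27382153] [ 0.54663875 -0.15978532  0.24390927]
```

View pics/w6.png

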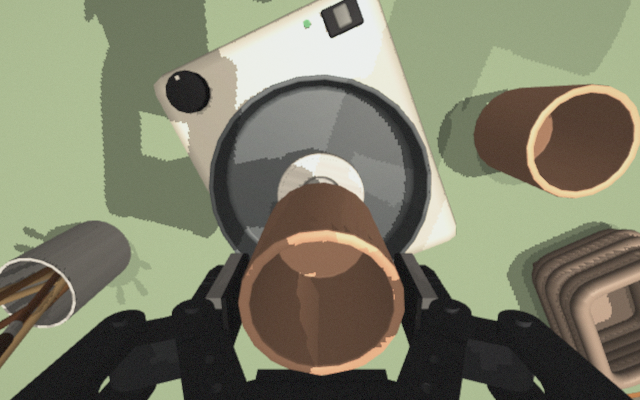

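The beaker hangs upright over the head, with its rim at (321,300). Lowering it gently onto the head's centre.

```bash
python3 -m handwheel '[[[-0.08,-0.05,0.3,0],[0,0,0.7,0],[0,0,0.8,0],[0,0,0.6,0],[0,0,0.3,0],[0,0,0.2,0],[0,0,0.05,0],[0,0,0,0],[0,0,0,0]]]'; python3 -m handwheel '[[[0,0,0.05,0],[0,0,0,0]]]'; python3 -m handwheel '[[[0,0,0.05,0],[0,0,0,0]]]'
```

```text
t: 25.82
tcp_pos: [0.5488, -0.1625, 0.1708]
tool_rot: [0.107, 0.994, -0.0, 0.001]
force: [-0.1, 0.5, -1.8]
finger_gap: 0.726
gripper_force: 33.5
t: 26.08
tcp_pos: [0.5485, -0.1623, 0.1691]
tool_rot: [0.107, 0.994, -0.0, -0.0]
force: [0.1, 0.9, -2.2]
finger_gap: 0.726
gripper_force: 33.5
t: 26.32
tcp_pos: [0.5484, -0.1623, 0.1677]
tool_rot: [0.107, 0.994, 0.0, -0.0]
force: [0.4, -0.2, -1.9]
finger_gap: 0.724
gripper_force: 33.5
```

```bash
python3 -m handwheel '[[[0,0,0.05,0],[0,0,0,0]]]'|grep -E 'pos|^force'; python3 -m handwheel '[[[0,0,0.04,0],[0,0,0,0]]]'|grep -E 'pos|^force'
```

```text
tcp_pos: [0.5487, -0.1624, 0.167]
force: [-0.8, 0.6, 2.4]
tcp_pos: [0.549, -0.1625, 0.1669]
force: [-1.8, 0.3, 6.4]
```

Contact made. Releasing, rising, backing off and checking.

```bash
python3 -m handwheel '[[[0,0,-0.02,0],[0,0,0,0],[0,0,0,0],[0,0,0,0],[0,0,0,0],[0,0,0,0],[0,0,-0.2,0],[0,0,-0.5,0],[0,0,-1,0],[0,0,-1,0],[0,0,-1,0],[0,0,-1,0],[-0.6,0,-0.5,0],[-1,0,0,0],[-0.6,0,0,0],[0,0,0,0],[0,0,0,0]]]' 85
python3 - <<'E'
from h import *
s=sense();p,d=snapshot("wrist");pt,dt=snapshot("top");cv2.imwrite("pics/end.png",np.vstack([p[:300],pt[130:310]])[:,:,::-1])
for n,dd,E in(("wrist",d,pose("wrist",s)),("top",dt,C["top"]["extrinsics"])):
    X=cloud(n,dd,E);Z=X[...,2];m=((Z>.191)&(Z<.203)&(dd>0)&(np.hypot(X[...,0]-.547,X[...,1]+.161)<.045)).astype(np.uint8)
    hull=cv2.convexHull(np.argwhere(m)[:,::-1].astype(np.float32));P=X[m>0];P=P[P[:,2]>.194];A=np.c_[P[:,:2]-[.547,-.161],np.ones(len(P))]
    print(n,circ(plane(n,hull[:,0],.197,E)),"plane",np.linalg.lstsq(A,P[:,2],rcond=None)[0])
E
```

```text
t: 28.95
tcp_pos: [0.6016, -0.1738, 0.2963]
tool_rot: [0.107, 0.994, 0.0, -0.0]
force: [0.2, -0.0, 0.9]
finger_gap: 0.994
gripper_force: 0.0
wrist (array([ 0.54860432, -0.16336401]), np.float64(0.030568600805250718)) plane [-0.00272795  0.00127869  0.19681671]Traceback (most recent call last):
  File "<stdin>", line 6, in <module>
TypeError: 'NoneType' object is not subscriptable
```

View pics/end.png

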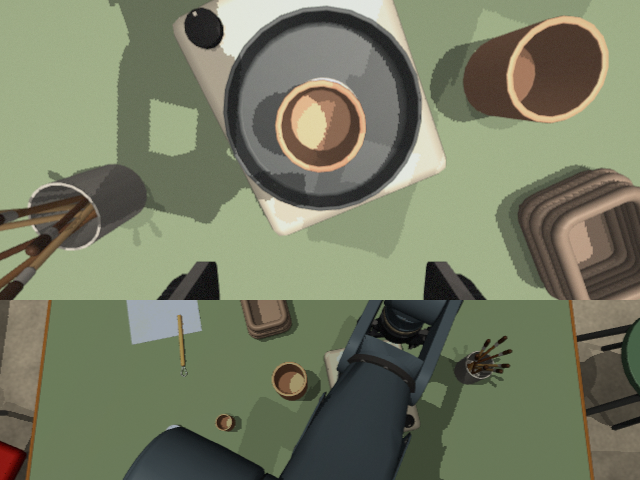

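The end picture shows the beaker upright at (321,126) on the head, with the other things undisturbed. One check of its offset against the pan, in a single picture.

Run:
```python
from h import *
s=sense();p,d=snapshot("wrist");E=pose("wrist",s);X=cloud("wrist",d,E);Z=X[...,2];rr=np.hypot(X[...,0]-.547,X[...,1]+.161)
b=X[(Z>.194)&(Z<.2)&(rr<.045)];print("beaker",circ(b),(b.min(0)+b.max(0))/2)
m=((Z>.109)&(Z<.117)&(rr>.08)&(rr<.1)&(d>0));q=X[m];print("pan",len(q),circ(q),(q.min(0)+q.max(0))/2)
h=X[(Z>.118)&(Z<.126)&(rr>.028)&(rr<.037)&(d>0)];print("head visible",len(h), np.median(h[:,2]),circ(h) if len(h)>20 else 0)
```

```text
beaker (array([ 0.54859595, -0.16335871]), np.float64(0.028371202765785433)) [ 0.54867144 -0.16337776  0.19662749]
pan 3469 (array([ 0.54627119, -0.16111862]), np.float64(0.08688869305004461)) [ 0.54646617 -0.16116162  0.11219639]
head visible 111 0.1218155583196679 (array([ 0.54872778, -0.16168789]), np.float64(0.034422860576978756))
```

The beaker is 3 mm off centre. That's stable, but there's plenty of time, so I'll regrip, lift it a few millimetres and centre it.

```bash
python3 -m handwheel '[[[0.5,0,0,0],[1,0,0,0],[0.65,0,0.3,0],[0,0,0.8,0],[0,0,1,0],[0,0,1,0],[0,0,1,0],[0,0,0.6,0],[0,0,0.35,0],[0,0,0,0],[0,0,0,0]]]' 85
python3 -m handwheel '[[[0,0,0,0],[0,0,0,0],[0,0,0,0],[0,0,0,0],[0,0,0,0],[0,0,0,0],[0,0,0,0]]]' 45 25
python3 -m handwheel '[[[0,0,-0.1,0],[0,0,-0.2,0],[0,0,0,0],[0,0,0,0]]]'
```

```text
t: 30.48
tcp_pos: [0.5503, -0.1629, 0.1706]
tool_rot: [0.107, 0.994, -0.0, 0.001]
force: [0.5, 0.3, -0.4]
finger_gap: 0.998
gripper_force: 0.0
t: 31.35
tcp_pos: [0.5503, -0.163, 0.1708]
tool_rot: [0.107, 0.994, -0.0, 0.001]
force: [-1.0, -0.1, 6.7]
finger_gap: 0.726
gripper_force: 27.1
t: 31.85
tcp_pos: [0.5496, -0.1625, 0.177]
tool_rot: [0.107, 0.994, 0.0, -0.0]
force: [-0.3, 0.3, -1.8]
finger_gap: 0.722
gripper_force: 27.8
```

```bash
python3 -m handwheel '[[[0.1,0.06,0,0],[0,0,0,0],[0,0,0,0]]]'|grep -E 'pos'; python3 -m handwheel '[[[0,0,0.1,0],[0,0,0.08,0],[0,0,0,0],[0,0,0,0]]]'|grep -E 'pos|^force'
```

```text
tcp_pos: [0.5476, -0.1606, 0.1773]
tcp_pos: [0.5476, -0.1606, 0.1728]
force: [0.2, 0.5, -2.3]
```

```bash
for i in 1 2; do python3 -m handwheel '[[[0,0,0.04,0],[0,0,0,0]]]'|grep -E 'pos|^force';done
```

```text
tcp_pos: [0.5476, -0.1606, 0.1718]
force: [-0.5, 0.3, -2.5]
tcp_pos: [0.5477, -0.1607, 0.1709]
force: [-0.1, -0.1, -0.5]
```

```bash
python3 -m handwheel '[[[0,0,0.04,0],[0,0,0,0]]]'|grep -E 'pos|^force'
python3 -m handwheel '[[[0,0,-0.02,0],[0,0,0,0],[0,0,0,0],[0,0,0,0],[0,0,0,0],[0,0,0,0],[0,0,-0.2,0],[0,0,-0.5,0],[0,0,-1,0],[0,0,-1,0],[0,0,-1,0],[0,0,-1,0],[-0.6,0,-0.5,0],[-1,0,0,0],[-0.6,0,0,0],[0,0,0,0],[0,0,0,0],[0,0,0,0]]]' 85
python3 - <<'E'
from h import *
s=sense();p,d=snapshot("wrist");E=pose("wrist",s);X=cloud("wrist",d,E);Z=X[...,2];rr=np.hypot(X[...,0]-.547,X[...,1]+.161)
b=X[(Z>.194)&(Z<.2)&(rr<.045)];print("beaker",circ(b),np.median(b[:,2]),np.linalg.lstsq(np.c_[b[:,:2]-b[:,:2].mean(0),np.ones(len(b))],b[:,2],rcond=None)[0])
q=X[(Z>.109)&(Z<.117)&(rr>.08)&(rr<.1)&(d>0)];print("pan",circ(q))
h=X[(Z>.118)&(Z<.126)&(rr>.028)&(rr<.037)&(d>0)];print("head",len(h), np.median(h[:,2]))
E
```

```text
tcp_pos: [0.5479, -0.1607, 0.1708]
force: [-0.8, 0.9, 4.7]
t: 35.72
tcp_pos: [0.6007, -0.1721, 0.3005]
tool_rot: [0.107, 0.994, 0.0, -0.0]
force: [-0.4, 0.2, -0.8]
finger_gap: 0.998
gripper_force: 0.0
beaker (array([ 0.54628552, -0.1611163 ]), np.float64(0.02838145016079141)) 0.1968820330895974 [-0.00108975  0.00120129  0.19682374]
pan (array([ 0.5462752, -0.1611305]), np.float64(0.08689924876580761))
head 0 nan
  return _methods._mean(a, axis=axis, dtype=dtype,
  ret = ret.dtype.type(ret / rcount)
```

The beaker is now centred to within 0.1 mm and level, with its rim at z = 0.197, so the head is still home.

```bash
python3 -c "from station import *;print(sign_off())"
```

```text
the job is handed in; nothing more can be done
None
```

The job is handed in, about 36 s into the 61 s: the larger wheel head is keyed and fully home on the shoulder, the middle-sized beaker stands upright and centred on it, the gripper is clear, and nothing else was moved.

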